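# Fetch the strainer basket out of the coolant filter pot with the lifting hook

### The arm

A 6-joint arm with a two-finger parallel gripper is mounted at the origin on a cart in front of the work surface, level with it; the furniture and walls round the work are solid. World frame = base frame: x ahead of the robot, y to its left, z up, the work surface at z = 0. Lengths are in m, angles in degrees, forces in N, time in s.
With the tool pointing down it reaches from about 0.25 to 0.725 m from the base axis. Payload 9.7 kg.
Tool frame: the origin (TCP) lies midway between the tips of the shut fingers; the grasp point (between the pads) lies 19 mm behind it; z points along the fingers, y is the line along which they close (so a half turn about z gives the same grasp; the last joint's range is limited). The gripper opens to 85 mm and grips with 20 to 120 N. Pads are 22 mm wide; open, the fingers measure 114 mm over their backs; the gripper's body (76 mm by 85 mm) begins 54 mm behind the grasp point. The pads swing forward as they close: fully open they stand 13 mm farther back than shut.
Start: joints at [72.25, 4.979, 10.078, 95.1, 0, 90], TCP at [0.168, 0.524, 0.231] pointing down, gripper open.
Joint ranges: [-179.16, 179.16], [-48.56, 103.87], [-65.8, 70.77], [-126.05, 130.52], [-82.76, 87.17], [-180, 180]. Speed limits (degrees/s): [127.2, 127.2, 147.25, 180, 180, 180].

### API

Orientations are given as [roll, pitch, yaw] about the fixed x, y, z axes, in that order (R = Rz(yaw) Ry(pitch) Rx(roll)).
In Python, from workcell import * gives the robot as it stands.
- The arm moves only by the tool servo_tool, never from a script. Its argument "moves" is a list of rows, each a list of 4 numbers: the shift along the world's x, y, z in cm, then the turn about the world's z in rad. A call has 1 to 20 rows; each row is the pose to reach, as a shift and turn from the pose commanded when the call began; what a row does not reach only later rows make up. A row lasts 1/12 s, in which the tool goes at most 41.7 mm and 7.16 degrees, less where a joint would pass 70% of its speed; a pose out of reach is approached as far as the arm can. A call with a gripper value outside its range is refused whole. "claw" is the closure, from 0 (fully open) to 1 (shut), set as the call begins (left out, the last holds). The fingers move at their own pace and stop on an object; "force" is the grip in N (left out, the last holds). Time passes only in rows, so rows that repeat a pose let the fingers close. It gives the time, the measured TCP pose, the force, the opening and the grip force at its end, in the units of the state.
- get_obs(): the state, without advancing time (a new reading comes with each control period).
- camera(name): name is "side" or "top"; returns the picture (384x512x3 uint8, red, green, blue); there is no depth.
- get_calibration(name): a dict with "fx", "fy", "cx", "cy" (pixels), "k1" (the pictures are not rectified: a ray, as slopes to the right and down, at radius r is drawn at 1 + k1 r^2 times it, then the intrinsics apply), "rvec" (rotation vector, rad) and "tvec" (3), from world to camera coordinates, as OpenCV has them. Camera axes: x right, y down, z forward; pixel columns grow to the right and rows downward; lengths in m; the calibration is good to about 2 mm. A picture is of the moment at which its call begins. get_calibration takes no time and is no camera call.
- job_done(): hands the job in; it is judged then, once.
The state is a dict: "time": time; "q": joint angles; "qd": joint speeds; "joint_efforts": joint torques, N m; "ee_pos": TCP position; "tcp_rot": TCP orientation; "wrist_force": force on the tool from outside, world axes, zero at the start; "torque": the same for the moment, N m; "opening": finger opening in m; "grasp_force": force on a finger pad.
Only numpy, scipy, OpenCV 4.12 (cv2) and the standard library are available. Lean on these libraries where they do the work, as an engineer would, in place of code of your own. Each camera call takes 0.05 s, during which the arm holds its last target. There are 200 camera calls.

### The job

Take the lifting hook from its hanger, reach down into the coolant strainer pot, catch the basket by its bail and draw it up gently under the sprung retaining ring; keeping it lightly pulled up, turn it anticlockwise until its lugs find the notches, and lift it out. Stand the basket upright near the middle of the drip tray, set down gently and with the hook alone (fingers off the basket), then hang the hook back on its hanger on the pot. Never force basket or hook against the pot, and leave the pot's cover, the spanner and the tin of screws where they are.

Things in the scene. Friction and masses are not known exactly. Their poses are not given: they have to be found in the camera images.
- strainer_pot: blue round strainer pot, open on top, fixed to the bench by a 150 x 150 mm plate: 150 mm high, bore 96 mm, outside 104 mm, rim flange 122 mm. Origin: centre of its underside; z up; its -y side carries the hook's hanger. Inside, a ledge (clear bore 79 mm, top 60 mm above the bench) carries the basket's three lugs
- pot_mouth (a point): centre of the pot's mouth at rim height, 150 mm above the bench. The basket must press on pot and ring with less than 20 N, the hook with less than 30 N
- ring_centre (a point): centre of the underside of the brass retaining ring over the lugs, 71 mm above the bench. Ring: clear bore 79 mm, 6 mm thick, three notches 120 degrees apart, 20 mm wide for the 14 mm lugs. Sprung: gives upward from about 2 N, 1.5 N per mm, solid after 6 mm (11 N). It does not turn with the basket
- notch_level (a point): centre of the ring's top side, 77 mm above the bench. How the ring stands is not measured and differs each time: seen from above the notches lie 0.3 to 1.3 rad anticlockwise (+ about z) of the lugs at the start. Only with lugs in the notches, to about 0.07 rad, can the basket rise; a lug that has risen into a notch can turn no further (the notch's side stops it)
- hook_hanger (a point): where the hook's rod hangs on the pot's fork: 90 mm to the pot's -y side of its axis, on top of the prongs, 144 mm above the bench. The prongs run along the pot's y, slot 14 mm wide, open at the outer (-y) end; lips 6 mm high stand at the prongs' ends, 20 mm out from here. So the hook goes out or in along y, raised 8 to 15 mm, by 45 mm
- strainer_basket: round steel wire basket, 72 mm across, 43 mm high, 0.2 to 0.4 kg, with three brass lugs reaching 45 mm from its axis (one on its +x axis; undersides 38 mm, tops 43 mm above its foot) and a rigid wire bail over the top. Origin: centre of its underside; z up. At the start it hangs by its lugs on the ledge in the pot, with 6 mm of free rise up to the ring
- bail_bar (a point): middle of the bail's straight top bar, 75 mm above the basket's underside; a round wire 5 mm thick, straight for 48 mm along the basket's y axis
- lifting_hook: lifting hook, 0.2 kg: upright orange grip 22 mm thick (x), 34 mm wide (y), 60 mm high, on a 30 x 30 mm collar (underside 36 mm below the origin), an 8 mm rod and two equal J hooks side by side. Origin: middle of the grip; z up. At the start it hangs by its collar on the fork, axes along the pot's. Grip it with the fingers closing along its x, at the origin's height
- hook_saddle (a point): bottom of the throat of the two J hooks, on the rod's axis, 115 mm below the hook's origin; the bail bar's underside bears here. J hooks 32 mm apart in y, backs at -x, tips at +x. Tips rise 11 mm above this point; throat 7 mm wide low down (little play on the bar), 13 mm at its mouth; bridge between the backs 22 mm above. Outside: 13 mm to -x, 14 mm to +x, 19 mm to each side in y, 6 mm below
- drip_tray: aluminium drip tray, 170 mm (x) by 200 mm (y), walls 24 mm high and 3 mm thick, floor 3 mm thick, fixed on the bench. Origin: centre of its underside
- pot_cover: the pot's blue round cover with a wire handle, 122 mm across, 34 mm high with the handle, lying loose on the bench; bystander. Origin: centre of its underside
- spanner: steel combination spanner, 36 x 225 x 8 mm, lying loose on the bench; bystander. Origin: centre of its underside
- bolt_tin: purple open tin of screws, 73 mm across, 48 mm high, standing loose on the bench; bystander. Origin: centre of its underside
Things that resemble listed ones, but are neither listed nor needed, are in the scene too. Leave any turquoise look-alike of the lifting_hook alone.

How it is judged:
By the outcome, as a careful person would: the job done as asked, in the order asked, and still so for the second after the job is handed in, with the robot touching nothing.
It also fails if it takes over 72 s, if anything falls off the work surface, if the arm or the gripper's body presses on something with over 40 N, if the wrist force passes 120 N, or if a joint passes its speed limit or range.

## Working session

There is one attempt and no reset: what is moved stays moved. The work goes in short steps, Python scripts to look and compute and a tool call to move; the robot and the scene stay as the last step left them, time stands still between calls to the robot, and variables do not carry over. Pictures are saved under pics/ and viewed, at most 12 in all, crops included, and the job is handed in when it is done.

Besides the shell and the picture viewer there is one more tool, called after "Emit:" by a JSON object that holds its "name" and its "arguments", one argument or row to a line. servo_tool: Moves the arm, as the interface text tells. Its arguments: {"type":"object","properties":{"moves":{"type":"array","items":{"type":"array","items":{"type":"number"}}},"claw":{"type":"number"},"force":{"type":"number"}},"required":["moves"]}

```bash
mkdir -p pics; ls
cat > h.py <<'E'
import numpy as np, cv2
from workcell import *
def cal(n):
    c=get_calibration(n);K=np.array([[c['fx'],0,c['cx']],[0,c['fy'],c['cy']],[0,0,1.]])
    return K,np.array([c['k1'],0,0,0.,0]),np.array(c['rvec'],float),np.array(c['tvec'],float)
def proj(n,P):
    K,d,r,t=cal(n);return cv2.projectPoints(np.array(P,float).reshape(-1,1,3),r,t,K,d)[0][:,0]
def ray(n,uv):
    K,d,r,t=cal(n);R=cv2.Rodrigues(r)[0]
    p=cv2.undistortPoints(np.array(uv,float).reshape(-1,1,2),K,d)[:,0]
    D=np.c_[p,np.ones(len(p))]@R;return -R.T@t,D/np.linalg.norm(D,axis=1)[:,None]
def onz(n,uv,z):
    o,D=ray(n,uv);return o+D*((z-o[2])/D[:,2])[:,None]
def tri(a,b):
    o1,d1=ray('side',[a]);o2,d2=ray('top',[b]);d1=d1[0];d2=d2[0]
    s=np.linalg.lstsq(np.c_[d1,-d2],o2-o1,rcond=None)[0]
    p,q=o1+d1*s[0],o2+d2*s[1];return (p+q)/2,np.linalg.norm(p-q)
def snap(n,f,crop=None,s=1):
    im=camera(n);cv2.imwrite(f'pics/{f}_raw.png',im[...,::-1])
    v=im if crop is None else im[crop[1]:crop[3],crop[0]:crop[2]]
    cv2.imwrite(f'pics/{f}.png',cv2.resize(v[...,::-1],None,fx=s,fy=s,interpolation=cv2.INTER_CUBIC));return im
E
python3 - <<'E'
from h import *
a=snap('top','t0');b=snap('side','s0')
cv2.imwrite('pics/both.png',np.vstack([a,b])[...,::-1][:, :])
for n in('top','side'):print(n,ray(n,[[256,192]]),get_calibration(n))
o=get_obs();print(o)
E
```

```text
pics
top (array([ 0.32196048, -0.12699765,  1.04830392]), array([[ 0.21127222,  0.00998117, -0.9773763 ]])) {'fx': 365.95834778603614, 'fy': 365.95834778603614, 'cx': 257.3832261930154, 'cy': 187.8706189222323, 'k1': -0.08476443050958381, 'rvec': array([ 2.16365265, -2.03956194,  0.23666175]), 'tvec': array([-0.15212046,  0.53918956,  0.95124237])}
side (array([ 0.44797501, -0.96648376,  0.8968886 ]), array([[ 0.06478321,  0.73081725, -0.67949193]])) {'fx': 362.8590221707797, 'fy': 362.8590221707797, 'cx': 254.28260989793608, 'cy': 188.39206861763284, 'k1': -0.06172919517417647, 'rvec': array([ 2.30600394, -0.10118377,  0.03902269]), 'tvec': array([-0.52542744,  0.04428024,  1.28885488])}
{'time': 0.1, 'q': array([7.22504168e+01, 5.00856561e+00, 1.00385807e+01, 9.50992302e+01,
       1.93019547e-03, 8.99996126e+01]), 'qd': array([ 0.05736435,  0.00194061,  0.18282076, -0.05501463,  0.00167539,
        0.02481915]), 'joint_efforts': array([-1.21774396e-03, -5.21561122e+01,  4.65656018e+01,  1.59943581e-02,
       -1.36568515e-04, -1.00498391e-05]), 'ee_pos': array([0.16759991, 0.52362657, 0.23064434]), 'tcp_rot': array([-1.79930785e+02, -1.93066201e-03,  1.62250802e+02]), 'wrist_force': array([ 0.50659636, -0.1433946 ,  0.06507442]), 'torque': array([-0.00414334,  0.00583388,  0.00151439]), 'grasp_force': 0.0, 'opening': 0.08589865292655964}
```

View pics/t0.png

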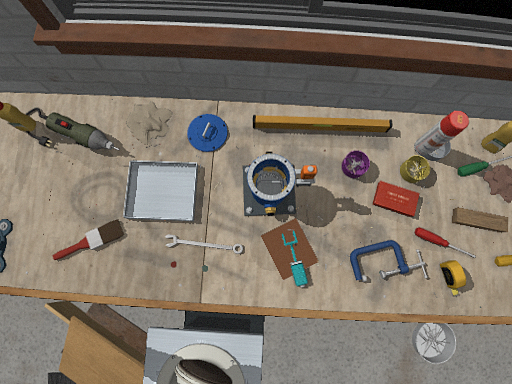

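View pics/s0.png

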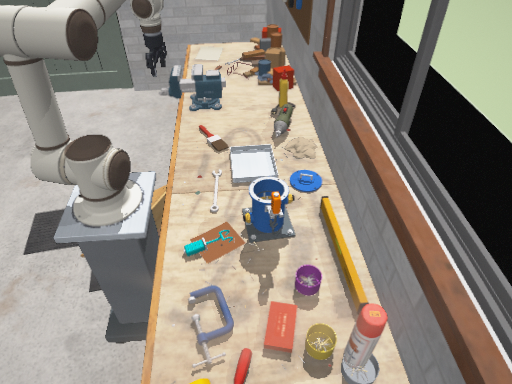

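Top view: pot at (271,180), orange hook at (309,172), tray at (161,190), cover at (208,132), spanner at (205,244) and purple tin at (355,165). There are two hooks: orange at (309,172) hangs upright on the pot and fits the description. The turquoise one at (295,260) lies on the brown mat and is the look-alike. I'll confirm this in an enlarged crop.

Run:
```python
from h import *
a=cv2.imread('pics/t0_raw.png');b=cv2.imread('pics/s0_raw.png')
A=cv2.resize(a[140:220,232:332],None,fx=6,fy=6,interpolation=cv2.INTER_CUBIC)[:, :400*1+200]
B=cv2.resize(b[165:245,235:305],None,fx=6,fy=6,interpolation=cv2.INTER_CUBIC)
c=np.hstack([A,B]);c=cv2.resize(c,None,fx=.78,fy=.78);print(c.shape);cv2.imwrite('pics/c1.png',c)
for n,i in(('top',a),('side',b)):
    h=cv2.cvtColor(i,cv2.COLOR_BGR2HSV)
    for nm,lo,hi in(('orange',(5,170,120),(14,255,255)),('blue',(105,120,40),(120,255,255)),('purple',(135,100,40),(160,255,255))):
        m=cv2.inRange(h,lo,hi);k,l,s,ce=cv2.connectedComponentsWithStats(m)
        for j in range(1,k):
            if s[j,4]>60:print(n,nm,s[j],ce[j].round(1))
```

```text
(374, 796, 3)
top orange [301 165  16  13  89] [307.9 170.5]
top blue [ 187  114   40   38 1109] [207.1 132.5]
top blue [252 159  38  25 234] [272.2 166.9]
top blue [252 191  34  17 170] [266.9 201.2]
top blue [350 240  59  40 585] [377.3 256.2]
top purple [342 151  28  27 401] [355.8 163.7]
side orange [273  66  21   8  97] [282.1  68.8]
side orange [271 195  10  19 119] [275.7 204.9]
side blue [290 170  32  22 508] [305.3 180.8]
side blue [254 180  30  17 318] [267.5 186.7]
side blue [250 198  24  35 492] [260.3 216.9]
side blue [274 216   9  16  79] [278.4 223.4]
side purple [295 265  27  30 463] [308.  279.5]
```

View pics/c1.png

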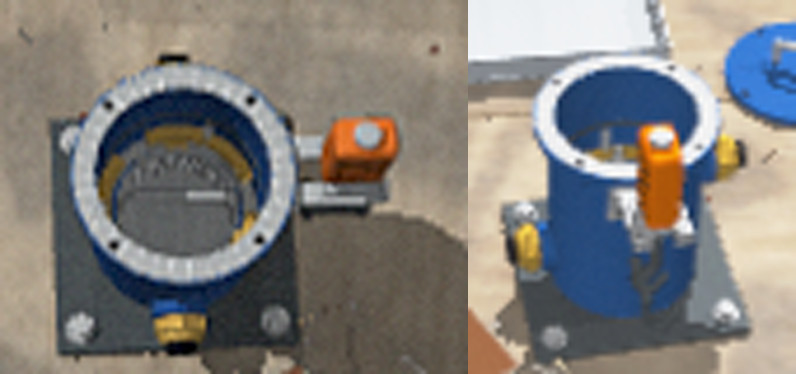

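The crop confirms it: the orange hook hangs on the pot's fork, grip top at about (311,168) in the top view and (275,194) in the side view. The bail bar shows as a bright horizontal line inside the pot, from about (258,181) to (281,181) in the top view.

```bash
cat >> h.py <<'E'
from scipy.optimize import least_squares
def circ(P):
    f=lambda p:np.hypot(P[:,0]-p[0],P[:,1]-p[1])-p[2]
    return least_squares(f,[*P.mean(0),.06],loss='soft_l1',f_scale=.001).x
E
python3 - <<'E'
from h import *
a=cv2.imread('pics/t0_raw.png');b=cv2.imread('pics/s0_raw.png')
for n,i,box in(('top',a,(240,145,302,215)),('side',b,(245,172,294,210))):
    h=cv2.cvtColor(i,cv2.COLOR_BGR2HSV);m=cv2.inRange(h,(0,0,125),(180,60,255))
    z=np.zeros_like(m);x0,y0,x1,y1=box;z[y0:y1,x0:x1]=m[y0:y1,x0:x1]
    k,l,s,c=cv2.connectedComponentsWithStats(z)
    for j in range(1,k):
        if s[j,4]>60:
            cc=(l==j).astype(np.uint8);print(n,s[j],c[j])
            H=cv2.convexHull(cv2.findContours(cc,cv2.RETR_EXTERNAL,cv2.CHAIN_APPROX_NONE)[0][0])[:,0]
            for zz in(.14,.15,.16):print(zz,circ(onz(n,H,zz)[:,:2]).round(4))
f=4.68
T=lambda x,y:[232+x/f,140+y/f]
S=lambda x,y:[235+(x-468)/f,165+y/f]
print('hooktop',tri(S(657,137),T(370,133)))
pl=onz('top',[T(58,353),T(298,350),T(52,120)],.008)
print('plate',pl.round(4), np.degrees(np.arctan2(*(pl[0]-pl[1])[[1,0]])-np.pi/2),np.degrees(np.arctan2(*(pl[2]-pl[0])[[1,0]])))
bl=onz('top',[T(122,193),T(228,195)],.097);print('bail',bl.round(4),bl.mean(0))
# orange grip top face top view
h=cv2.cvtColor(a,cv2.COLOR_BGR2HSV)
# tray rim corners
tm=cv2.inRange(h,(0,0,120),(180,45,255));k,l,s,c=cv2.connectedComponentsWithStats(tm)
j=l[190,160];H=cv2.convexHull(cv2.findContours((l==j).astype(np.uint8),0,cv2.CHAIN_APPROX_NONE)[0][0])
print('tray',s[j],c[j]);R=cv2.minAreaRect(H);q=cv2.boxPoints(R);P=onz('top',q,.024);print(q,P.round(4),P.mean(0))
E
```

```text
top [ 240  145   62   70 1747] [268.55924442 165.54836863]
0.14 [ 0.5909 -0.1247  0.1039]
0.15 [ 0.5729 -0.1108  0.1154]
0.16 [ 0.5701 -0.111   0.1142]
side [245 172  49  38 847] [265.47107438 185.06847698]
0.14 [ 0.5412 -0.1365  0.0972]
0.15 [ 0.54   -0.1474  0.0959]
0.16 [ 0.5387 -0.1584  0.0947]
hooktop (array([ 0.56629667, -0.2456417 ,  0.21400305]), np.float64(0.0018667298550456544))
plate [[ 0.4762 -0.0872  0.008 ]
 [ 0.4867 -0.2341  0.008 ]
 [ 0.6242 -0.0736  0.008 ]] 4.09318736705351 5.254244298945962
bail [[ 0.5574 -0.1211  0.097 ]
 [ 0.5598 -0.1817  0.097 ]] [ 0.5585827  -0.15138621  0.097     ]
tray [ 110  160   88   61 3500] [161.77685714 191.49342857]
[[109.889694 218.94292 ]
 [110.71709  159.37108 ]
 [197.03377  160.56993 ]
 [196.20638  220.14177 ]] [[0.4399 0.2946 0.024 ]
 [0.6162 0.3185 0.024 ]
 [0.627  0.0613 0.024 ]
 [0.4522 0.047  0.024 ]] [0.53382034 0.18033338 0.024     ]
```

Run:
```python
from h import *
f=4.68
T=lambda x,y:[232+x/f,140+y/f]
S=lambda x,y:[235+(x-468)/f,165+y/f]
Pt=[T(*p) for p in[(72,178),(181,64),(296,178),(184,283),(105,98),(262,95),(105,255),(265,253)]]
Ps=[S(*p) for p in[(533,107),(721,105),(628,57),(627,179)]]
for z in(.14,.15,.16):print(z,circ(onz('top',Pt,z)[:,:2]).round(4),circ(onz('side',Ps,z)[:,:2]).round(4))
pc=circ(onz('top',Pt,.15)[:,:2])
for y in(4,5,6):
  c,s=np.cos(np.radians(y)),np.sin(np.radians(y));print(y,'hook expected',pc[0]+.09*s,pc[1]-.09*c)
a=cv2.imread('pics/t0_raw.png');b=cv2.imread('pics/s0_raw.png')
A=cv2.resize(a[150:230,115:205],None,fx=6,fy=6,interpolation=cv2.INTER_CUBIC)
B=cv2.resize(a[165:195,250:320],None,fx=7,fy=7,interpolation=cv2.INTER_CUBIC)
v=np.zeros((480,1030,3),np.uint8);v[:,:540]=A;v[:210,540:]=B
B=cv2.resize(b[175:210,250:300],None,fx=7.4,fy=7.4,interpolation=cv2.INTER_CUBIC);v[215:215+B.shape[0],540:540+B.shape[1]]=B
v=cv2.resize(v,None,fx=.776,fy=.776,interpolation=cv2.INTER_AREA);print(v.shape);cv2.imwrite('pics/c2.png',v)
```

```text
0.14 [ 0.5601 -0.1549  0.062 ] [ 0.5615 -0.1448  0.0616]
0.15 [ 0.5575 -0.1546  0.0613] [ 0.56   -0.1556  0.0608]
0.16 [ 0.5549 -0.1543  0.0606] [ 0.5585 -0.1665  0.0599]
4 hook expected 0.5637538567923894 -0.24435117568812836
5 hook expected 0.5653197910027074 -0.2442279339930013
6 hook expected 0.566883335849507 -0.2440773817478888
(372, 799, 3)
```

View pics/c2.png

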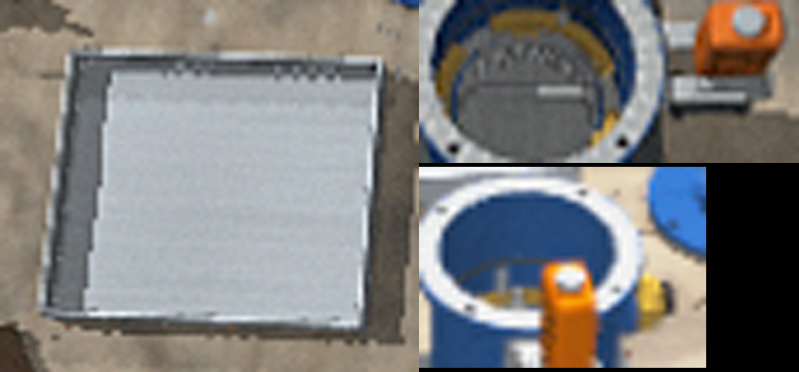

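Run:
```python
from h import *
f=4.656
P=onz('top',[[115+x/f,150+y/f] for x,y in[(70,52),(383,62),(362,327),(45,315)]],.024);print(P.round(4),P.mean(0))
print(np.linalg.norm(P-np.roll(P,1,0),axis=1))
```

```text
[[0.6139 0.2594 0.024 ]
 [0.6187 0.0598 0.024 ]
 [0.4514 0.0567 0.024 ]
 [0.4464 0.2521 0.024 ]] [0.53257222 0.15701153 0.024     ]
[0.16763656 0.19966603 0.16731234 0.19549129]
```

Emit:
{"name": "servo_tool", "arguments": {
  "moves": [
    [5,-10,5,-0.12],
    [10,-20,9,-0.24],
    [39.7,-76.9,9,-1.174],
    [39.7,-76.9,9,-1.174],
    [39.7,-76.9,9,-1.174],
    [39.7,-76.9,9,-1.174],
    [39.7,-76.9,9,-1.174],
    [39.7,-76.9,9,-1.174],
    [39.7,-76.9,9,-1.174],
    [39.7,-76.9,9,-1.174],
    [39.7,-76.9,9,-1.174],
    [39.7,-76.9,9,-1.174],
    [39.7,-76.9,9,-1.174],
    [39.7,-76.9,9,-1.174],
    [39.7,-76.9,9,-1.174],
    [39.7,-76.9,9,-1.174],
    [39.7,-76.9,9,-1.174],
    [39.7,-76.9,9,-1.174],
    [39.7,-76.9,9,-1.174],
    [39.7,-76.9,9,-1.174]
  ],
  "claw": 0,
  "force": 60
}}

```text
time: 1.77
ee_pos: [0.5464, -0.2113, 0.318]
tcp_rot: [-180.0, -0.0, 95.0]
wrist_force: [0.9, 1.1, 0.2]
opening: 0.0851
grasp_force: 0.0
```

Emit:
{"name": "servo_tool", "arguments": {
  "moves": [
    [1.9,-3.4,0,0],
    [1.9,-3.4,0,0],
    [1.9,-3.4,0,0],
    [1.9,-3.4,0,0]
  ]
}}

```text
time: 2.1
ee_pos: [0.5648, -0.2431, 0.3176]
tcp_rot: [-179.9, -0.0, 95.0]
wrist_force: [-0.2, 0.3, -0.1]
opening: 0.0856
grasp_force: 0.0
```

Emit:
{"name": "servo_tool", "arguments": {
  "moves": [
    [0.1,-0.1,-3,0],
    [0.1,-0.1,-6,0],
    [0.1,-0.1,-9,0],
    [0.1,-0.1,-12,0],
    [0.1,-0.1,-14,0],
    [0.1,-0.1,-15.7,0],
    [0.1,-0.1,-15.7,0],
    [0.1,-0.1,-15.7,0]
  ]
}}

```text
time: 2.77
ee_pos: [0.5654, -0.2429, 0.1622]
tcp_rot: [180.0, 0.0, 95.1]
wrist_force: [-0.2, 0.9, 1.4]
opening: 0.0855
grasp_force: 0.0
```

Run:
```python
from h import *
b=camera('side')[...,::-1];a=camera('top')[...,::-1]
A=cv2.resize(a[140:220,250:350],(500,400),interpolation=cv2.INTER_CUBIC);B=cv2.resize(b[160:250,240:315],None,fx=4.44,fy=4.44,interpolation=cv2.INTER_CUBIC)[:400]
v=np.hstack([A,B[:,:300]]);cv2.imwrite('pics/g.png',v);print(get_obs()['ee_pos'],v.shape)
```

```text
[ 0.56638084 -0.2436541   0.16370182] (400, 800, 3)
```

View pics/g.png

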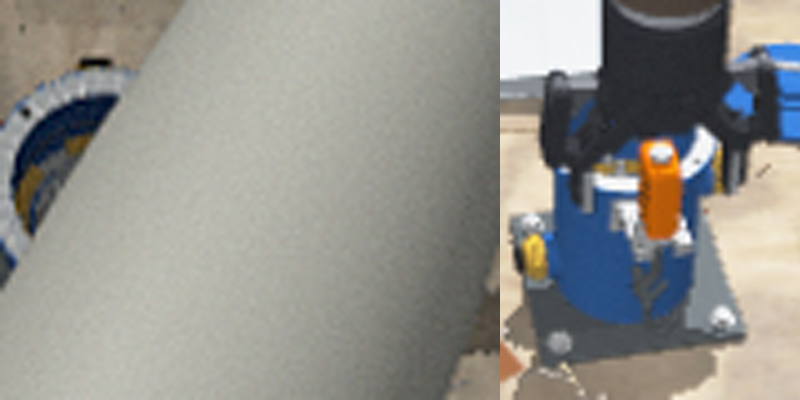

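Run:
```python
from h import *
o=get_obs();p=o['ee_pos'];print(o['time'],p)
u=np.array([np.cos(np.radians(5)),np.sin(np.radians(5)),0])
for z in(.173,.18):print(z,proj('side',[p*[1,1,0]+[0,0,z]+s*u for s in(-.05,0,.05)]).round(1))
print(proj('side',[[.566,-.245,.21],[.566,-.245,.18],[.566,-.262,.18]]).round(1))
```

```text
2.8667 [ 0.56638084 -0.2436541   0.16370182]
0.173 [[257.8 206.5]
 [275.1 204.3]
 [292.3 202.1]]
0.18 [[257.8 204.7]
 [275.2 202.5]
 [292.4 200.3]]
[[275.5 195.1]
 [275.1 202.8]
 [275.9 207.1]]
```

Fingertips show at (258,206) and (292,203) in the side view, either side of the orange grip at (276,204), as predicted. Closing now.

Emit:
{"name": "servo_tool", "arguments": {
  "moves": [
    [0,-0.1,-0.2,0],
    [0,-0.1,-0.2,0]
  ]
}}

```text
time: 3.03
ee_pos: [0.5664, -0.2452, 0.1605]
tcp_rot: [179.9, 0.1, 95.0]
wrist_force: [0.5, -0.3, -0.9]
opening: 0.0854
grasp_force: 0.0
```

Emit:
{"name": "servo_tool", "arguments": {
  "moves": [
    [0,0,0,0],
    [0,0,0,0],
    [0,0,0,0],
    [0,0,0,0],
    [0,0,0,0],
    [0,0,0,0],
    [0,0,0,0],
    [0,0,0,0],
    [0,0,0,0],
    [0,0,0,0]
  ],
  "claw": 1,
  "force": 60
}}

```text
time: 3.87
ee_pos: [0.566, -0.2451, 0.1594]
tcp_rot: [180.0, 0.0, 95.0]
wrist_force: [1.0, -1.6, 1.8]
opening: 0.0214
grasp_force: 58.9
```

Emit:
{"name": "servo_tool", "arguments": {
  "moves": [
    [0,0,0.4,0],
    [0,0,0.8,0],
    [0,0,1.2,0],
    [0,0,1.2,0],
    [0,0,1.2,0],
    [0.1,-1,1.2,0],
    [0.2,-2,1.2,0],
    [0.3,-3,1.2,0],
    [0.4,-4,1.2,0],
    [0.5,-5.2,1.2,0],
    [0.5,-5.5,1.2,0],
    [0.5,-5.5,1.2,0],
    [0.5,-5.5,1.2,0]
  ]
}}

```text
time: 4.95
ee_pos: [0.5709, -0.3004, 0.1711]
tcp_rot: [-180.0, -0.0, 94.9]
wrist_force: [0.0, 0.8, -2.0]
opening: 0.0216
grasp_force: 58.8
```

Run:
```python
from h import *
a=cv2.imread('pics/t0_raw.png',0);print('cols 256..284');
for r in range(174,192):print(r,*a[r,256:285])
print(proj('top',[[.5585,-.155,.097],[.5585+.002,-.155-.024,.097],[.5585-.002,-.155+.024,.097]]))
```

```text
cols 256..284
174 91 90 88 97 58 81 86 89 101 99 58 85 111 73 96 116 60 101 64 85 73 88 80 74 66 71 88 92 71
175 89 82 86 73 69 84 83 96 117 96 89 70 89 74 105 88 104 86 99 69 74 75 79 69 69 69 85 80 90
176 82 80 81 72 90 118 75 91 99 64 101 85 85 89 97 83 102 70 74 69 96 86 70 87 71 71 92 87 86
177 82 83 75 90 85 117 85 100 91 72 98 90 94 94 94 90 89 90 75 68 93 121 74 80 87 72 77 71 90
178 78 62 94 93 77 112 86 97 94 94 93 93 87 91 96 86 92 94 94 84 92 100 71 80 80 89 69 78 120
179 78 53 94 100 86 102 94 91 93 95 90 91 92 93 95 89 94 89 93 94 93 76 72 96 81 98 74 91 111
180 60 76 93 91 84 80 72 76 76 75 79 78 74 76 79 75 92 96 88 91 96 91 84 93 62 76 62 79 96
181 53 94 85 70 77 98 94 97 92 97 101 95 94 96 95 102 169 163 160 160 161 162 160 153 93 103 70 56 98
182 44 79 76 80 85 91 93 92 88 93 94 90 91 86 88 90 124 123 124 121 121 118 124 118 98 107 80 51 97
183 45 66 77 96 94 91 92 90 89 88 91 85 87 90 91 82 83 81 85 82 79 81 80 76 60 96 79 51 95
184 45 65 85 102 95 96 88 93 90 94 100 93 91 96 93 90 90 96 95 96 94 97 90 93 77 66 80 54 98
185 51 79 87 98 98 87 94 91 91 91 92 94 91 92 98 90 90 94 94 93 94 96 96 95 94 65 84 41 87
186 43 88 101 96 102 95 91 92 95 92 90 90 90 91 97 95 95 92 94 101 92 99 93 99 89 68 91 64 92
187 60 92 94 93 98 92 94 94 97 95 93 95 94 92 96 95 91 93 100 97 91 93 93 90 94 69 95 61 139
188 165 64 94 95 98 92 91 93 95 95 95 96 96 97 98 94 95 90 98 97 97 98 97 91 95 91 72 76 163
189 199 125 81 89 94 99 89 90 98 96 93 93 95 92 96 93 92 95 99 97 94 99 91 94 93 98 139 135 172
190 194 175 133 97 88 94 88 92 98 91 96 91 95 88 98 97 94 97 97 97 95 97 92 93 87 94 156 155 177
191 103 135 177 175 118 85 89 91 96 94 96 93 92 96 97 95 90 97 98 101 93 92 93 86 80 83 162 171 180
[[270.74246405 181.56099179]
 [279.72179691 181.35914566]
 [261.75386506 181.76366164]]
```

Emit:
{"name": "servo_tool", "arguments": {
  "moves": [
    [0,0,3,0],
    [0,0,6,0],
    [0,0,9,0],
    [0,0,11,0],
    [0,0,11,0],
    [0,0,11,0]
  ]
}}

```text
time: 5.45
ee_pos: [0.5715, -0.2999, 0.2824]
tcp_rot: [179.9, 0.1, 95.0]
wrist_force: [0.5, -0.1, -2.5]
opening: 0.0213
grasp_force: 59.6
```

Emit:
{"name": "servo_tool", "arguments": {
  "moves": [
    [-0.6,2.7,0,0],
    [-1.2,5.4,0,0],
    [-1.8,8.1,0,0],
    [-2.4,10.8,0,0],
    [-3,13.3,0,0],
    [-3.2,14.3,0,0],
    [-3.2,14.3,0,0],
    [-3.2,14.3,0,0],
    [-3.2,14.3,0,0]
  ]
}}

```text
time: 6.2
ee_pos: [0.539, -0.1576, 0.2805]
tcp_rot: [-179.9, -0.0, 95.0]
wrist_force: [-0.5, -0.6, -1.5]
opening: 0.0213
grasp_force: 59.6
```

```bash
cat >> h.py <<'E'
def avg(k=8):
    L=[]
    for i in range(k):
        im=camera('side');o=get_obs();L.append(np.r_[o['ee_pos'],o['wrist_force'],o['torque']])
    print(o['time'],np.mean(L,0).round(4),o['tcp_rot'].round(2));return im
E
python3 - <<'E'
from h import *
im=avg()
cv2.imwrite('pics/s2.png',im[...,::-1])
E
```

```text
6.6 [ 0.5391 -0.1578  0.2809 -0.2081  0.1634 -1.9382 -0.0064 -0.0193 -0.012 ] [-179.99   -0.     94.96]
```

Emit:
{"name": "servo_tool", "arguments": {
  "moves": [
    [0,0.1,-2,0],
    [0,0.1,-4,0],
    [0,0.1,-6,0],
    [0,0.1,-7,0],
    [0,0.1,-7.5,0],
    [0,0.1,-8,0],
    [0,0.1,-8.3,0],
    [0,0.1,-8.6,0],
    [0,0.1,-8.9,0],
    [0,0.1,-9.2,0],
    [0,0.1,-9.2,0]
  ]
}}

```text
time: 7.52
ee_pos: [0.5389, -0.1561, 0.1889]
tcp_rot: [-180.0, -0.0, 95.0]
wrist_force: [-0.5, -0.6, -2.6]
opening: 0.0218
grasp_force: 59.5
```

Run:
```python
from h import *
im=avg(2);t=camera('top')
cv2.imwrite('pics/d.png',np.hstack([cv2.resize(t[145:215,235:305],(400,400),interpolation=2),cv2.resize(im[160:230,235:305],(400,400),interpolation=2)])[...,::-1])
```

```text
7.6167 [ 0.539  -0.1561  0.1893 -0.0315 -0.2882 -1.7032 -0.0152 -0.0319 -0.002 ] [179.99   0.    94.98]
```

View pics/d.png

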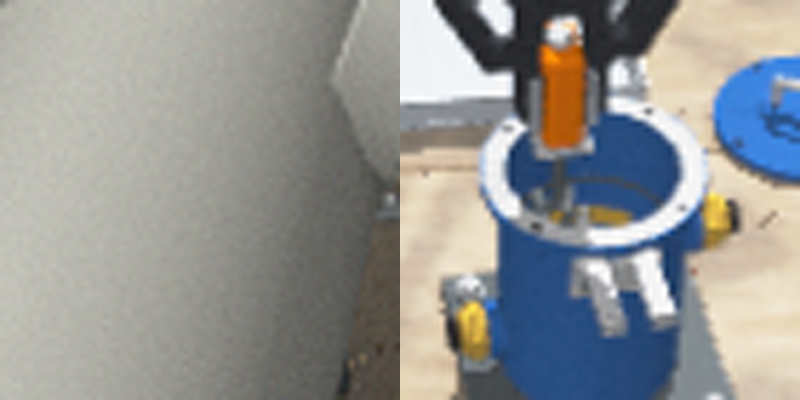

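In the side view the hook's rod is inside the mouth (crop (560,190)), clear of the rim. The top view is blocked by the arm. There is no contact force, so I'll go on down.

Emit:
{"name": "servo_tool", "arguments": {
  "moves": [
    [0,0,-0.3,0],
    [0,0,-0.6,0],
    [0,0,-0.9,0],
    [0,0,-1.2,0],
    [0,0,-1.45,0],
    [0,0,-1.45,0],
    [0,0,-1.45,0]
  ]
}}

```text
time: 8.25
ee_pos: [0.5389, -0.1561, 0.1746]
tcp_rot: [-180.0, -0.0, 95.0]
wrist_force: [-0.1, -0.9, -2.1]
opening: 0.0214
grasp_force: 59.5
```

Emit:
{"name": "servo_tool", "arguments": {
  "moves": [
    [0.2,0,0,0],
    [0.4,0,0,0],
    [0.6,0.1,0,0],
    [0.8,0.1,0,0],
    [1.0,0.1,0,0],
    [1.2,0.1,0,0],
    [1.4,0.1,0,0],
    [1.6,0.1,0,0],
    [1.8,0.2,0,0],
    [1.9,0.2,0,0],
    [1.9,0.2,0,0]
  ]
}}

```text
time: 9.17
ee_pos: [0.5582, -0.154, 0.1747]
tcp_rot: [-180.0, -0.0, 95.0]
wrist_force: [1.0, -0.5, -2.1]
opening: 0.0216
grasp_force: 59.5
```

```bash
python3 -c "
from h import *
avg(4)"
```

```text
9.3667 [ 0.558  -0.1541  0.1748 -0.1298 -0.0072 -2.3052 -0.0044 -0.0036 -0.0035] [-180.      0.     94.98]
```

Emit:
{"name": "servo_tool", "arguments": {
  "moves": [
    [0,0,0.3,0],
    [0,0,0.6,0],
    [0,0,0.9,0],
    [0,0,1.1,0],
    [0,0,1.3,0],
    [0,0,1.5,0],
    [0,0,1.7,0],
    [0,0,1.7,0],
    [0,0,1.7,0]
  ]
}}

```text
time: 10.12
ee_pos: [0.558, -0.1541, 0.1916]
tcp_rot: [-180.0, -0.0, 95.0]
wrist_force: [-0.1, 0.2, -5.2]
opening: 0.0213
grasp_force: 59.2
```

```bash
python3 -c "
from h import *
avg(6)"
```

```text
10.4167 [ 5.5790e-01 -1.5410e-01  1.9150e-01 -3.7370e-01  2.0190e-01 -5.0647e+00
  4.1000e-03 -1.3000e-02  1.3000e-03] [-179.98   -0.     94.99]
```

Bail caught: about 3 N of extra weight. Next I raise it to the ring.

Emit:
{"name": "servo_tool", "arguments": {
  "moves": [
    [0,0,0.1,0],
    [0,0,0.2,0],
    [0,0,0.3,0],
    [0,0,0.4,0],
    [0,0,0.45,0],
    [0,0,0.45,0]
  ]
}}

```text
time: 10.92
ee_pos: [0.5579, -0.1541, 0.1959]
tcp_rot: [-180.0, -0.0, 95.0]
wrist_force: [0.4, 1.3, -10.0]
opening: 0.0209
grasp_force: 58.9
```

```bash
python3 -c "
from h import *
avg(4)"
```

```text
11.1167 [ 0.5579 -0.1541  0.196   0.2525 -0.1641 -9.2931 -0.0924 -0.0929 -0.0102] [-1.7997e+02 -1.0000e-02  9.4990e+01]
```

Emit:
{"name": "servo_tool", "arguments": {
  "moves": [
    [0,0,0.05,0],
    [0,0,0.1,0],
    [0,0,0.1,0],
    [0,0,0.1,0]
  ]
}}

```text
time: 11.45
ee_pos: [0.5579, -0.1541, 0.1971]
tcp_rot: [-180.0, -0.0, 95.0]
wrist_force: [0.4, -0.9, -10.5]
opening: 0.0214
grasp_force: 59.0
```

```bash
python3 -c "
from h import *
avg(6)"
```

```text
11.75 [ 5.57900e-01 -1.54100e-01  1.97200e-01  4.93700e-01 -4.90000e-01
 -1.09215e+01 -9.09000e-02  4.80000e-03  7.60000e-03] [-179.99   -0.     94.99]
```

Ring load is about 5.8 N, which is light. Now I turn anticlockwise.

Emit:
{"name": "servo_tool", "arguments": {
  "moves": [
    [0,0,0,0.03],
    [0,0,0,0.06],
    [0,0,0,0.09],
    [0,0,0,0.12],
    [0,0,0,0.15],
    [0,0,0,0.18],
    [0,0,0,0.2],
    [0,0,0,0.2],
    [0,0,0,0.2]
  ]
}}

```text
time: 12.5
ee_pos: [0.558, -0.1541, 0.1973]
tcp_rot: [-180.0, -0.0, 106.4]
wrist_force: [0.1, -0.4, -10.6]
opening: 0.0214
grasp_force: 59.1
```

Emit:
{"name": "servo_tool", "arguments": {
  "moves": [
    [0,0,0,0.02],
    [0,0,0,0.04],
    [0,0,0,0.06],
    [0,0,0,0.08],
    [0,0,0,0.1],
    [0,0,0,0.1],
    [0,0,0,0.1]
  ]
}}

```text
time: 13.08
ee_pos: [0.558, -0.1541, 0.1973]
tcp_rot: [180.0, 0.0, 112.2]
wrist_force: [0.3, -0.4, -10.6]
opening: 0.0217
grasp_force: 59.1
```

```bash
python3 -c "
from h import *
avg(3)"
```

```text
13.2333 [ 5.58000e-01 -1.54100e-01  1.97300e-01  6.38000e-02  2.12600e-01
 -1.09107e+01 -5.10000e-03 -2.28000e-02 -7.92000e-02] [-180.      0.    112.16]
```

Not there yet, so I continue in small steps.

Emit:
{"name": "servo_tool", "arguments": {
  "moves": [
    [0,0,0,0.02],
    [0,0,0,0.04],
    [0,0,0,0.06],
    [0,0,0,0.08],
    [0,0,0,0.1],
    [0,0,0,0.1],
    [0,0,0,0.1]
  ]
}}

```text
time: 13.82
ee_pos: [0.558, -0.1541, 0.1973]
tcp_rot: [-180.0, 0.0, 117.9]
wrist_force: [-0.5, -0.1, -11.0]
opening: 0.0214
grasp_force: 59.1
```

Emit:
{"name": "servo_tool", "arguments": {
  "moves": [
    [0,0,0,0.02],
    [0,0,0,0.04],
    [0,0,0,0.06],
    [0,0,0,0.08],
    [0,0,0,0.1],
    [0,0,0,0.1],
    [0,0,0,0.1]
  ]
}}

```text
time: 14.4
ee_pos: [0.558, -0.1541, 0.1973]
tcp_rot: [-180.0, 0.0, 123.6]
wrist_force: [0.5, 0.7, -10.5]
opening: 0.0211
grasp_force: 59.1
```

Emit:
{"name": "servo_tool", "arguments": {
  "moves": [
    [0,0,0,0.02],
    [0,0,0,0.04],
    [0,0,0,0.06],
    [0,0,0,0.08],
    [0,0,0,0.1],
    [0,0,0,0.1],
    [0,0,0,0.1]
  ]
}}

```text
time: 14.98
ee_pos: [0.5584, -0.1542, 0.1982]
tcp_rot: [179.9, 0.1, 129.4]
wrist_force: [0.8, 0.3, -5.4]
opening: 0.0214
grasp_force: 59.9
```

The force dropped to -5.4 N, so the lugs are in the notches. I check the torque, then lift slowly.

```bash
python3 -c "
from h import *
avg(3)"
```

```text
15.1333 [ 5.5830e-01 -1.5420e-01  1.9810e-01 -8.6600e-02  1.3820e-01 -5.0768e+00
  2.3000e-03 -2.6500e-02  2.3600e-02] [1.7995e+02 6.0000e-02 1.2935e+02]
```

Emit:
{"name": "servo_tool", "arguments": {
  "moves": [
    [0,0,0.1,0],
    [0,0,0.2,0],
    [0,0,0.3,0],
    [0,0,0.4,0],
    [0,0,0.4,0]
  ]
}}

```text
time: 15.55
ee_pos: [0.5581, -0.1541, 0.2016]
tcp_rot: [180.0, 0.0, 129.4]
wrist_force: [0.1, -0.8, -4.9]
opening: 0.0214
grasp_force: 59.9
```

Emit:
{"name": "servo_tool", "arguments": {
  "moves": [
    [0,0,0.2,0],
    [0,0,0.5,0],
    [0,0,0.9,0],
    [0,0,1.4,0],
    [0,0,2,0],
    [0,0,3,0],
    [0,0,4,0],
    [0,0,5,0],
    [0,0,6,0],
    [0,0,7,0],
    [0,0,8,0],
    [0,0,9,0],
    [0,0,10,0],
    [0,0,11,0],
    [0,0,12,0],
    [0,0,13,0],
    [0,0,14,0],
    [0,0,14.5,0],
    [0,0,14.5,0],
    [0,0,14.5,0]
  ]
}}

```text
time: 17.22
ee_pos: [0.5582, -0.1541, 0.3466]
tcp_rot: [180.0, 0.0, 129.4]
wrist_force: [-0.2, -0.5, -4.1]
opening: 0.0213
grasp_force: 60.1
```

Run:
```python
from h import *
im=avg(2)
cv2.imwrite('pics/l.png',cv2.resize(im[90:240,200:330],None,fx=4,fy=4,interpolation=2)[...,::-1])
```

```text
17.3167 [ 5.5800e-01 -1.5410e-01  3.4590e-01  1.1100e-02 -2.4200e-02 -5.0125e+00
 -5.0300e-02  1.9000e-03  6.1000e-03] [-1.7998e+02 -3.0000e-02  1.2936e+02]
```

View pics/l.png

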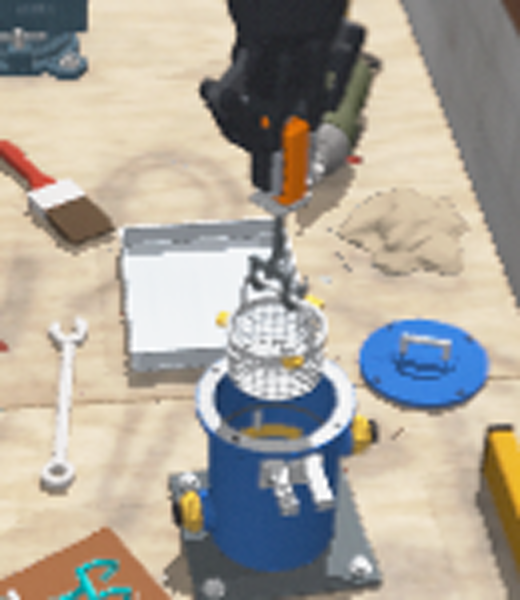

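The basket hangs from the hook, clear above the rim (foot at crop (285,390), mouth at (275,395)). I carry it gently to the tray.

Emit:
{"name": "servo_tool", "arguments": {
  "moves": [
    [0,0.3,0,0],
    [-0.1,0.9,0,0],
    [-0.2,1.8,0,0],
    [-0.3,3.1,0,0],
    [-0.4,4.8,0,0],
    [-0.6,6.8,0,0],
    [-0.8,8.9,0,0],
    [-0.9,11,0,0],
    [-1.1,13.1,0,0],
    [-1.3,15.2,0,0],
    [-1.4,17.3,0,0],
    [-1.6,19.4,0,0],
    [-1.8,21.5,0,0],
    [-2,23.6,0,0],
    [-2.1,25.6,0,0],
    [-2.2,27.2,0,0],
    [-2.3,28.5,0,0],
    [-2.4,29.6,0,0],
    [-2.5,30.5,0,0],
    [-2.6,31.1,0,0]
  ]
}}

```text
time: 18.98
ee_pos: [0.5317, 0.1579, 0.3463]
tcp_rot: [-180.0, -0.0, 129.4]
wrist_force: [-0.1, -1.0, -4.8]
opening: 0.0212
grasp_force: 60.0
```

Emit:
{"name": "servo_tool", "arguments": {
  "moves": [
    [0,0,-0.3,0],
    [0,0,-0.9,0],
    [0,0,-1.8,0],
    [0,0,-3,0],
    [0,0,-4.2,0],
    [0,0,-5.4,0],
    [0,0,-6.6,0],
    [0,0,-7.8,0],
    [0,0,-9,0],
    [0,0,-10.2,0],
    [0,0,-11.4,0],
    [0,0,-12.4,0],
    [0,0,-13.2,0],
    [0,0,-13.8,0],
    [0,0,-14.3,0],
    [0,0,-14.6,0],
    [0,0,-14.6,0],
    [0,0,-14.6,0],
    [0,0,-14.6,0],
    [0,0,-14.6,0]
  ]
}}

```text
time: 20.65
ee_pos: [0.5322, 0.157, 0.2008]
tcp_rot: [180.0, 0.0, 129.4]
wrist_force: [-0.7, -0.2, -4.1]
opening: 0.0213
grasp_force: 59.9
```

Run:
```python
from h import *
im=avg(5)
cv2.imwrite('pics/s3.png',im[...,::-1])
```

```text
20.9 [ 5.3210e-01  1.5690e-01  2.0060e-01  3.3000e-03  1.4300e-02 -4.8767e+00
  1.1300e-02 -2.0000e-03 -1.9000e-03] [1.7999e+02 1.0000e-02 1.2936e+02]
```

Emit:
{"name": "servo_tool", "arguments": {
  "moves": [
    [0,0,-0.5,0],
    [0,0,-1,0],
    [0,0,-1.5,0],
    [0,0,-2,0],
    [0,0,-2.4,0],
    [0,0,-2.6,0],
    [0,0,-2.7,0],
    [0,0,-2.75,0],
    [0,0,-2.8,0],
    [0,0,-2.85,0],
    [0,0,-2.9,0],
    [0,0,-2.95,0],
    [0,0,-3,0],
    [0,0,-3.05,0],
    [0,0,-3.1,0],
    [0,0,-3.15,0],
    [0,0,-3.2,0],
    [0,0,-3.25,0],
    [0,0,-3.3,0],
    [0,0,-3.3,0]
  ]
}}

```text
time: 22.57
ee_pos: [0.532, 0.1569, 0.1673]
tcp_rot: [180.0, 0.0, 129.4]
wrist_force: [-0.1, 0.4, -2.2]
opening: 0.0212
grasp_force: 60.3
```

Run:
```python
from h import *
im=avg(4)
cv2.imwrite('pics/p.png',cv2.resize(im[90:190,205:305],None,fx=5,fy=5,interpolation=2)[...,::-1])
```

```text
22.7667 [ 5.3200e-01  1.5690e-01  1.6730e-01  2.1450e-01  4.4600e-01 -2.2137e+00
  1.5400e-02  1.2000e-03  2.7000e-02] [180.     0.   129.36]
```

View pics/p.png

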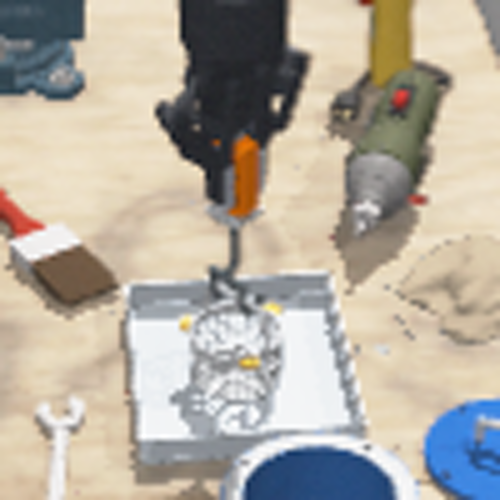

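The basket stands upright mid-tray (crop (235,370)) with its weight off the hook. Now I unhook: lower, shift the hook to its -x, then raise.

Emit:
{"name": "servo_tool", "arguments": {
  "moves": [
    [0,0,-0.3,0],
    [0,0,-0.6,0],
    [0,0,-0.9,0],
    [0,0,-1.1,0],
    [0,0,-1.1,0],
    [0,0,-1.1,0],
    [-0.15,-0.12,-1.1,0],
    [-0.3,-0.25,-1.1,0],
    [-0.45,-0.37,-1.1,0],
    [-0.6,-0.49,-1.1,0],
    [-0.75,-0.62,-1.1,0],
    [-0.9,-0.74,-1.1,0],
    [-1.05,-0.86,-1.1,0],
    [-1.2,-0.99,-1.1,0],
    [-1.35,-1.11,-1.1,0],
    [-1.5,-1.23,-1.1,0],
    [-1.6,-1.3,-1.1,0],
    [-1.6,-1.3,-1.1,0],
    [-1.6,-1.3,-1.1,0]
  ]
}}

```text
time: 24.35
ee_pos: [0.516, 0.1439, 0.1564]
tcp_rot: [180.0, 0.0, 129.4]
wrist_force: [0.6, 0.1, -1.6]
opening: 0.0211
grasp_force: 60.3
```

Run:
```python
from h import *
im=avg(2)
cv2.imwrite('pics/p2.png',cv2.resize(im[90:190,205:305],None,fx=5,fy=5,interpolation=2)[...,::-1])
```

```text
24.45 [ 0.516   0.1439  0.1563  0.346   0.463  -1.7071  0.0302  0.0115 -0.022 ] [180.     0.   129.36]
```

Emit:
{"name": "servo_tool", "arguments": {
  "moves": [
    [0,0,0.2,0],
    [0,0,0.4,0],
    [0,0,0.6,0],
    [0,0,0.8,0],
    [0,0,1.0,0],
    [0,0,1.2,0],
    [0,0,1.4,0],
    [0,0,1.4,0]
  ]
}}

```text
time: 25.12
ee_pos: [0.5162, 0.1439, 0.1708]
tcp_rot: [180.0, 0.0, 129.4]
wrist_force: [0.1, 0.5, -1.4]
opening: 0.0217
grasp_force: 60.3
```

Run:
```python
from h import *
im=avg(2)
cv2.imwrite('pics/p3.png',cv2.resize(im[90:190,205:305],None,fx=5,fy=5,interpolation=2)[...,::-1])
```

```text
25.2167 [ 0.5161  0.1439  0.1705  0.3929 -0.0632 -2.0025 -0.0198 -0.0036 -0.0385] [179.99   0.   129.36]
```

View pics/p3.png

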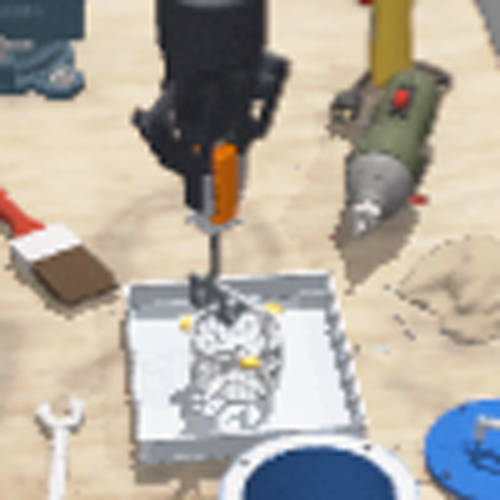

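The hook is clear of the bail and the basket hasn't moved. I raise it and return to the hanger.

Emit:
{"name": "servo_tool", "arguments": {
  "moves": [
    [0,0,0.5,0],
    [0,0,1.5,0],
    [0,0,3,0],
    [0,0,5,0],
    [0,0,7,0],
    [0,0,9,0],
    [0,0,11,0],
    [0,0,12,0],
    [0,0,12.3,0],
    [0,0,12.3,0]
  ]
}}

```text
time: 26.05
ee_pos: [0.5163, 0.144, 0.2945]
tcp_rot: [179.9, 0.0, 129.4]
wrist_force: [0.5, 0.1, -3.3]
opening: 0.0213
grasp_force: 60.4
```

Emit:
{"name": "servo_tool", "arguments": {
  "moves": [
    [0.1,-0.8,0,-0.03],
    [0.3,-2.4,0,-0.07],
    [0.6,-5,0,-0.11],
    [1,-7.7,0,-0.15],
    [1.3,-10.4,0,-0.19],
    [1.6,-13.1,0,-0.23],
    [2,-15.8,0,-0.27],
    [2.3,-18.5,0,-0.31],
    [2.6,-21.2,0,-0.35],
    [3,-23.9,0,-0.39],
    [3.3,-26.6,0,-0.43],
    [3.6,-29.3,0,-0.47],
    [4,-32,0,-0.5],
    [4.3,-34.7,0,-0.53],
    [4.6,-37.4,0,-0.56],
    [5,-40,0,-0.58],
    [5.3,-42.4,0,-0.6],
    [5.5,-43.8,0,-0.6],
    [5.5,-44.4,0,-0.6],
    [5.5,-44.4,0,-0.6]
  ]
}}

```text
time: 27.72
ee_pos: [0.5704, -0.3015, 0.2918]
tcp_rot: [-179.9, -0.1, 94.8]
wrist_force: [1.2, 0.5, -1.9]
opening: 0.0213
grasp_force: 60.4
```

```bash
python3 -c "
from h import *
avg(4)"
```

```text
27.9167 [ 0.5707 -0.2996  0.293  -0.4779 -0.2022 -1.6686  0.0275 -0.0048  0.0094] [ 1.7999e+02 -1.0000e-02  9.5020e+01]
```

Position and yaw match the exit pose. I descend to 0.172 and slide in.

Emit:
{"name": "servo_tool", "arguments": {
  "moves": [
    [0,0,-2,0],
    [0,0,-4,0],
    [0,0,-6,0],
    [0,0,-8,0],
    [0,0,-10,0],
    [0,0,-11.3,0],
    [0,0,-12,0],
    [0,0,-12,0],
    [0,0,-12,0]
  ]
}}

```text
time: 28.67
ee_pos: [0.5711, -0.2996, 0.174]
tcp_rot: [180.0, 0.0, 95.0]
wrist_force: [-0.2, -0.4, -2.2]
opening: 0.021
grasp_force: 60.4
```

Emit:
{"name": "servo_tool", "arguments": {
  "moves": [
    [-0.05,0.5,0,0],
    [-0.1,1,0,0],
    [-0.15,1.5,0,0],
    [-0.2,2,0,0],
    [-0.2,2.5,0,0],
    [-0.25,3,0,0],
    [-0.3,3.5,0,0],
    [-0.35,4,0,0],
    [-0.4,4.5,0,0],
    [-0.45,5,0,0],
    [-0.5,5.45,0,0],
    [-0.5,5.45,0,0],
    [-0.5,5.45,0,0]
  ]
}}

```text
time: 29.75
ee_pos: [0.566, -0.2454, 0.1734]
tcp_rot: [180.0, 0.0, 95.0]
wrist_force: [0.9, -0.3, -1.3]
opening: 0.0214
grasp_force: 60.4
```

Run:
```python
from h import *
im=avg(4)
cv2.imwrite('pics/hg.png',cv2.resize(im[170:240,240:310],(500,500),interpolation=2)[...,::-1])
```

```text
29.95 [ 0.566  -0.2458  0.1733 -0.2752  0.1215 -1.3603 -0.0294  0.0038 -0.0029] [-180.      0.     94.97]
```

View pics/hg.png

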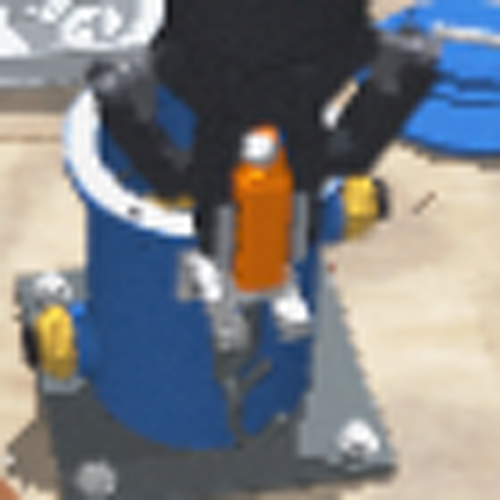

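The rod is between the prongs (crop (245,330)) with no contact force. I lower it onto the fork.

Emit:
{"name": "servo_tool", "arguments": {
  "moves": [
    [0,0,-0.3,0],
    [0,0,-0.6,0],
    [0,0,-0.9,0],
    [0,0,-1.1,0],
    [0,0,-1.2,0],
    [0,0,-1.25,0],
    [0,0,-1.3,0],
    [0,0,-1.35,0],
    [0,0,-1.35,0]
  ]
}}

```text
time: 30.7
ee_pos: [0.566, -0.2456, 0.1598]
tcp_rot: [180.0, 0.0, 95.0]
wrist_force: [0.0, 0.3, -1.8]
opening: 0.0214
grasp_force: 60.4
```

```bash
python3 -c "
from h import *
avg(4)"
```

```text
30.9 [ 5.6600e-01 -2.4560e-01  1.5990e-01  8.9200e-02 -2.0760e-01 -1.9417e+00
 -1.3000e-03 -2.8600e-02 -8.2000e-03] [1.7999e+02 1.0000e-02 9.4990e+01]
```

Emit:
{"name": "servo_tool", "arguments": {
  "moves": [
    [0,0,-0.03,0],
    [0,0,-0.06,0],
    [0,0,-0.09,0],
    [0,0,-0.09,0],
    [0,0,-0.09,0]
  ]
}}

```text
time: 31.32
ee_pos: [0.5661, -0.2457, 0.1594]
tcp_rot: [180.0, 0.0, 95.0]
wrist_force: [0.0, 0.7, 2.6]
opening: 0.0214
grasp_force: 61.1
```

```bash
python3 -c "
from h import *
avg(4)"
```

```text
31.5167 [ 0.5661 -0.2456  0.1594 -1.2626  0.722   4.5151  0.1194  0.3986  0.0131] [1.7997e+02 2.0000e-02 9.4980e+01]
```

Seated (about 6 N). I ease off slightly and release.

Emit:
{"name": "servo_tool", "arguments": {
  "moves": [
    [0,0,0.04,0],
    [0,0,0.04,0]
  ]
}}

```text
time: 31.68
ee_pos: [0.566, -0.2456, 0.1594]
tcp_rot: [180.0, 0.0, 95.0]
wrist_force: [-1.5, -0.7, 3.3]
opening: 0.0212
grasp_force: 61.1
```

Emit:
{"name": "servo_tool", "arguments": {
  "moves": [
    [0,0,0,0],
    [0,0,0,0],
    [0,0,0,0],
    [0,0,0,0],
    [0,0,0,0],
    [0,0,0,0],
    [0,0,0,0],
    [0,0,0,0],
    [0,0,0,0],
    [0,0,0,0]
  ],
  "claw": 0
}}

```text
time: 32.52
ee_pos: [0.566, -0.2456, 0.1593]
tcp_rot: [-180.0, 0.0, 95.0]
wrist_force: [1.7, 0.2, 0.8]
opening: 0.0858
grasp_force: 0.0
```

Emit:
{"name": "servo_tool", "arguments": {
  "moves": [
    [0,0,0.5,0],
    [0,0,1.5,0],
    [0,0,3,0],
    [0,0,5,0],
    [0,0,7,0],
    [0,0,9,0],
    [0,0,11,0],
    [0,0,13,0],
    [0,0,15,0],
    [-3,0,17,0],
    [-6,0,18,0],
    [-10,0,18,0],
    [-14,0,18,0],
    [-16,0,18,0],
    [-16,0,18,0],
    [-16,0,18,0],
    [-16,0,18,0]
  ]
}}

```text
time: 33.93
ee_pos: [0.4065, -0.2457, 0.3399]
tcp_rot: [179.9, 0.0, 95.0]
wrist_force: [0.7, 0.5, 0.0]
opening: 0.0855
grasp_force: 0.0
```

Run:
```python
from h import *
im=avg(2)
cv2.imwrite('pics/fin.png',cv2.resize(im[120:250,180:340],(800,600),interpolation=2)[...,::-1])
```

```text
34.0333 [ 0.4068 -0.2456  0.3392 -0.4099 -0.6211  0.1849 -0.0111 -0.0141  0.0196] [-1.7998e+02 -2.0000e-02  9.5020e+01]
```

View pics/fin.png

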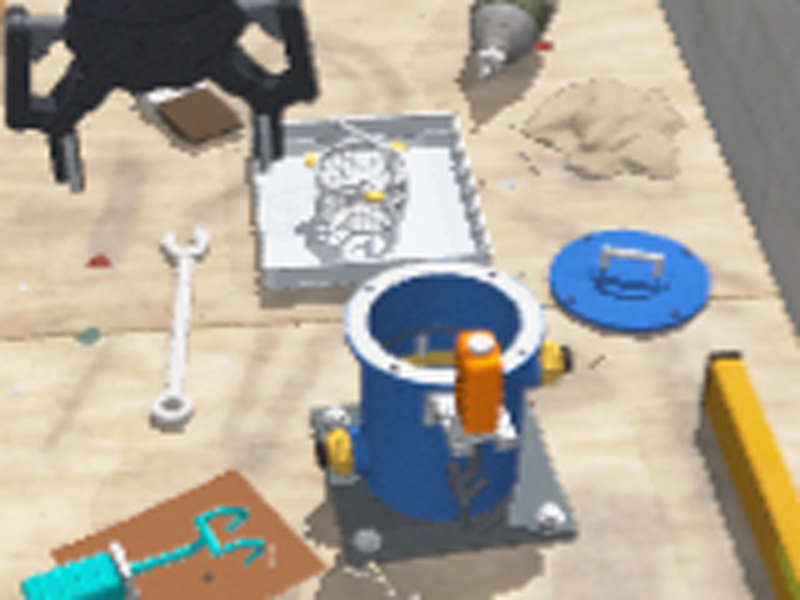

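The hook hangs on its fork (480,390), the basket stands upright mid-tray (360,200), the cover and spanner are undisturbed, and the arm is clear.

```bash
python3 -c "
from workcell import *
print(job_done())"
```

```text
the job is handed in; nothing more can be done
None
```

The basket now stands upright near the middle of the drip tray, the hook is back on its hanger on the pot, and the job was handed in at about 34 s; no verdict was returned.

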